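# Clamp the glued bamboo cup

## Robot

A 6-joint arm with a two-finger parallel gripper is mounted at the origin on the work surface. World frame = base frame: x ahead of the robot, y to its left, z up, the work surface at z = 0. Lengths are in m, angles in rad, forces in N, time in s.
With the tool pointing down it reaches from about 0.4 to 0.925 m from the base axis. Payload 3.4 kg.
Tool frame: the origin (TCP) lies midway between the tips of the shut fingers; the grasp point (between the pads) lies 19 mm behind it (pinch_z is the distance from the TCP to the grasp point, in m); z points along the fingers, x is the direction in which the jaws open and shut, and the axes are right-handed (so a half turn about z gives the same grasp; the last joint's range is limited). The gripper opens to 85 mm and grips with 20 to 120 N. Pads are 22 mm wide; open, the fingers measure 114 mm over their backs; the gripper's body (76 mm by 85 mm) begins 54 mm behind the grasp point. The pads swing forward as they close: fully open they stand 13 mm farther back than shut.
Start: joints at [-1.188, 0.307, 1.506, -0, 1.328, -0.073], TCP at [0.253, -0.516, 0.192] pointing down, gripper open.
Joint ranges: [-3.12, 3.12], [-1.05, 2.28], [0.14, 2.33], [-1.42, 4.57], [0.1, 2.73], [-2.68, 2.68]. Speed limits (rad/s): [2.57, 2.57, 3.14, 3.14, 3.14, 3.14].

## Interface

Orientations are given as a unit quaternion [x, y, z, w].
In Python, from plant import read_state, read_camera, finish_job, search_frame, pinch_z gives the robot as it stands.
- The arm moves only by the tool step_arm, never from a script. Its argument "increments" is a list that holds one entry, the list of rows, each a list of 7 numbers: the shift along the world's x, y, z in mm, then the turn, a rotation vector about the world's x, y, z in rad, then the finger opening in mm, from 0 to 85.4. In form: [[[x, y, z, wx, wy, wz, claw], ...]]. A call has 1 to 5 rows; each row shifts and turns the commanded pose from where the row before left it; what a row does not reach is not made up. A row lasts 1/10 s, in which the tool goes at most 50 mm and 8.59 degrees, less where a joint would pass 70% of its speed; a pose out of reach is approached as far as the arm can. A call is refused whole if a number of a shift passes 50 or a number of a turn 0.15, either way. A call with a gripper value outside its range is refused whole. The fingers move at their own pace and stop on an object; "newtons" is the grip in N (left out, the last holds). Time passes only in rows, so rows that do not move let the fingers close. It gives the time, the measured TCP pose, the force and the opening at its end, in the units of the state.
- read_state(): the state, without advancing time (a new reading comes with each control period).
- read_camera(name): name is "side" or "top" or "wrist"; returns a dict with "image" (420x560x3 uint8, red, green, blue), "range_z" (420x560 float32, m along the optical axis (not along the pixel's ray), 0 where there is no reading), "fov_y" (degrees; the focal length in pixels is half the picture's height over the tangent of half this angle, whatever the lens; pixels are square), "cx", "cy" (the principal point, pixels), "xyz" and "rotation" of the camera in the world. Camera axes: x right, y up, looking along -z (the intrinsics and any distortion apply to the point x, -y, -z); pixel columns grow to the right and rows downward; lengths in m; the calibration is good to about 2 mm. A picture is of the moment at which its call begins.
- finish_job(): hands the job in, once; it reports no verdict.
Trained networks look in a picture, given as the dict that the camera call returned (one of the last four; its "shot" number tells which), for a name from the list of things; names that differ only in an ending like _2 or _b are one class to them, and where a whole thing is asked for, a point or a joint stands for the part that bears it (a point fixed in the world has none). Each returns a list of dicts, best first, with "conf" (0 to 1); they miss things now and then, are a little off and sometimes report something else, mostly with a low value. They report only what shows in the picture. A call takes as long as a camera call. They do not tell look-alikes from the thing itself.
- search_frame(picture, query): "location" ([row, column] in pixels, amid what is visible of it).
The state is a dict: "time_s": time; "q": joint angles; "dq": joint speeds; "effort": joint torques, N m; "tcp_pos": TCP position; "eef_rot": TCP orientation; "contact_force": force on the tool from outside, world axes, zero at the start; "moment": the same for the moment, N m; "opening": opening from 0.0 (shut) to 1.0 (fully open).
Only numpy, scipy, OpenCV 4.12 (cv2) and the standard library are available. Lean on these libraries where they do the work, as an engineer would, in place of code of your own. Each camera call takes 0.05 s, during which the arm holds its last target.

## Task

A bamboo cup with a freshly glued split stands in one of the two bar clamps (the other holds only a solid disc): pump the trigger of the clamp with the cup until its sprung pad closes on the cup, holds it against the fixed jaw and is pressed in about half way, never all the way, or the cup is crushed. Finish while still holding the trigger, squeezed well off its rest, to keep the cup gripped. Work only with that trigger: do not touch the cup or push the jaws by hand, and leave the other clamp and everything else alone.

Things in the scene. Friction and masses are not known exactly. Their poses are not given: they have to be found in the camera images.
- left_clamp: The left (robot's view) of two like bar clamps fixed to the table. Origin on the table under the trigger's pivot. x runs along the bar from handle to fixed jaw, z up. Base x -90 to 235, 60 wide, 12 high (mm). Fixed handle: black post x -69 to -47, 26 wide, top z 155. Black body x -62 to 22, 40 wide, top z 92. Fixed jaw: face at x 205, 50 wide, top z 80.
- left_trigger (a joint): Lever hinged about the clamp's y at x 0, z 75 mm. 0 rad = rest, leaning 0.25 rad towards the fixed jaw; grows as its top is pulled back to the fixed handle; 0.5 = fully squeezed, leaning 0.25 the other way. A spring returns it. Squeezing drives the jaw forward, about 17 mm per rad (8 mm a full stroke); letting it back leaves the jaw where it is.
- left_grip (a point): Centre of the trigger's black grip, 62 mm from the pivot along the lever (at rest 15 mm ahead of the pivot, z 135 mm; moves on an arc). Grip 30 mm wide across the clamp, 12 thick, 44 long, its end 22 mm above this point; free in front and at the sides. It tilts as it moves, so a pinch slips: fingers hooked over its front pull surely. 2 N at rest, 8 to 15 N to drive the jaw.
- left_lever: The trigger lever itself (turns with the trigger joint); origin at its pivot.
- left_jaw (a joint): Travel of the moving jaw towards the fixed jaw, m: 0 = drawn right back, end stop 0.080. A brake of 12 N holds it wherever it is. The cup is gripped against the fixed jaw from about 0.050 on; beyond that the pad is pressed in by the excess.
- left_head: The moving jaw: steel bar (14 wide), upright head 14 x 40 mm, top z 71 mm, and in front of it the sprung pad with a rubber face 44 x 44 mm, centre z 47 mm. Origin coincides with the clamp's when the jaw is at 0; the free pad's front is 95 mm ahead of it along the clamp's x.
- left_pad (a joint): How far the sprung pad is pressed back towards the jaw's head, m: 0 = free, 0.020 = bottomed out; 1 N per mm (half way = 10 mm = 10 N).
- left_bay (a point): Middle of the bay between the jaws, on the clamp's base (z 12 mm), 170 mm ahead of the pivot along the clamp's x.
- right_clamp: The right (robot's view) of two like bar clamps fixed to the table. Origin on the table under the trigger's pivot. x runs along the bar from handle to fixed jaw, z up. Base x -90 to 235, 60 wide, 12 high (mm). Fixed handle: black post x -69 to -47, 26 wide, top z 155. Black body x -62 to 22, 40 wide, top z 92. Fixed jaw: face at x 205, 50 wide, top z 80.
- right_trigger (a joint): Lever hinged about the clamp's y at x 0, z 75 mm. 0 rad = rest, leaning 0.25 rad towards the fixed jaw; grows as its top is pulled back to the fixed handle; 0.5 = fully squeezed, leaning 0.25 the other way. A spring returns it. Squeezing drives the jaw forward, about 17 mm per rad (8 mm a full stroke); letting it back leaves the jaw where it is.
- right_grip (a point): Centre of the trigger's black grip, 62 mm from the pivot along the lever (at rest 15 mm ahead of the pivot, z 135 mm; moves on an arc). Grip 30 mm wide across the clamp, 12 thick, 44 long, its end 22 mm above this point; free in front and at the sides. It tilts as it moves, so a pinch slips: fingers hooked over its front pull surely. 2 N at rest, 8 to 15 N to drive the jaw.
- right_lever: The trigger lever itself (turns with the trigger joint); origin at its pivot.
- right_jaw (a joint): Travel of the moving jaw towards the fixed jaw, m: 0 = drawn right back, end stop 0.080. A brake of 12 N holds it wherever it is. The cup is gripped against the fixed jaw from about 0.050 on; beyond that the pad is pressed in by the excess.
- right_head: The moving jaw: steel bar (14 wide), upright head 14 x 40 mm, top z 71 mm, and in front of it the sprung pad with a rubber face 44 x 44 mm, centre z 47 mm. Origin coincides with the clamp's when the jaw is at 0; the free pad's front is 95 mm ahead of it along the clamp's x.
- right_pad (a joint): How far the sprung pad is pressed back towards the jaw's head, m: 0 = free, 0.020 = bottomed out; 1 N per mm (half way = 10 mm = 10 N).
- right_bay (a point): Middle of the bay between the jaws, on the clamp's base (z 12 mm), 170 mm ahead of the pivot along the clamp's x.
- cup: Hollow bamboo cup with a glued split, open at the top, 60 mm diameter, 70 mm high, wall 4 mm, upright in the bay of one of the clamps, up to 8 mm short of the fixed jaw (it slides along when pushed by the pad). Origin: centre of its underside.
- disc: Solid wooden disc 60 mm diameter, 32 mm high, flat top, lying in the bay of the other clamp. Origin: centre of its underside.
- pot: Steel pot with screw-top lid, 152 mm diameter, 145 mm high, bystander; origin under its centre.
- plate: Cream ceramic plate, 190 mm, bystander; origin under its centre.
- spoon: Bamboo spoon, 190 mm long, lying between the clamps, bystander.
- tumbler: Pink plastic tumbler, 68 mm wide, 100 mm high, bystander between the clamps' far ends.
- glue_bottle: White glue bottle, 44 mm wide, 120 mm high, bystander on the right.
- jar: Glass jar with steel lid, 64 mm wide, 80 mm high, bystander on the left.
Things that resemble listed ones, but are neither listed nor needed, are in the scene too. What is shaped like the cup but purple is not meant.

How it is judged:
By the outcome, as a careful person would: the job done as asked, in the order asked, and still so for the second after the job is handed in, while the arm keeps its last pose, push and grip.
It also fails if it takes over 58 s, if anything falls off the work surface, if the arm or the gripper's body presses on something with over 40 N, if the wrist force passes 120 N, or if a joint passes its speed limit or range.

## Working session

There is one attempt and no reset: what is moved stays moved. The work goes in short steps, Python scripts to look and compute and a tool call to move; the robot and the scene stay as the last step left them, time stands still between calls to the robot, and variables do not carry over. Pictures are saved under pics/ and viewed, and the job is handed in when it is done.

Besides the shell and the picture viewer there is one more tool, called after "Call:" by a JSON object that holds its "api" and its "payload". step_arm: Moves the arm, as the interface text tells. Its arguments: {"type":"object","properties":{"increments":{"type":"array","items":{"type":"array","items":{"type":"array","items":{"type":"number"}}}},"newtons":{"type":"number"}},"required":["increments"]}

```bash
mkdir -p pics; cat > h.py <<'E'
from plant import *
import numpy as np, cv2
def save(p,n,crop=None,s=1):
    im=p["image"][...,::-1]
    if crop: r0,r1,c0,c1=crop; im=im[r0:r1,c0:c1]
    if s!=1: im=cv2.resize(im,None,fx=s,fy=s,interpolation=cv2.INTER_CUBIC)
    cv2.imwrite("pics/"+n,im)
def world(p,r,c,z=None):
    H=p["image"].shape[0]; f=H/2/np.tan(np.radians(p["fov_y"])/2)
    if z is None:
        w=p["range_z"][int(r)-1:int(r)+2,int(c)-1:int(c)+2]; w=w[w>0]; z=np.median(w) if len(w) else 0
    v=np.array([(c-p["cx"])/f*z,-(r-p["cy"])/f*z,-z])
    R=np.array(p["rotation"]); 
    return np.array(p["xyz"])+R@v
def cloud(p):
    H,W=p["range_z"].shape; f=H/2/np.tan(np.radians(p["fov_y"])/2)
    c,r=np.meshgrid(np.arange(W),np.arange(H)); z=p["range_z"]
    v=np.stack([(c-p["cx"])/f*z,-(r-p["cy"])/f*z,-z],-1)
    return v@np.array(p["rotation"]).T+np.array(p["xyz"])
E
python3 - <<'E'
from h import *
print(read_state())
for n in ["top","side"]:
    p=read_camera(n); save(p,n+"0.png",s=1.4)
    print(n,{k:v for k,v in p.items() if k not in("image","range_z")})
    for q in ["cup","disc","left_clamp","right_clamp","left_grip","right_grip","left_head","right_head","tumbler"]:
        for d in search_frame(p,q)[:3]:
            r,c=d["location"]; print(q,round(d["conf"],2),round(r),round(c),world(p,r,c).round(3))
E
```

```text
{'time_s': 0.0, 'q': array([-1.18850041e+00,  3.07567633e-01,  1.50767041e+00, -3.18356543e-06,
        1.32840257e+00, -7.34699243e-02]), 'dq': array([-0.00040568, -0.00054459, -0.00049274,  0.00037218,  0.00140021,
       -0.00039395]), 'effort': array([-2.36414853e-03, -4.57553494e+01, -2.51918721e+01, -3.67749508e-04,
        1.33821301e-02,  7.62392602e-06]), 'tcp_pos': array([ 0.25278735, -0.51558561,  0.19078533]), 'eef_rot': array([ 8.48572122e-01, -5.29078733e-01, -8.27719994e-04, -6.02839413e-04]), 'contact_force': array([ 1.25342726, -0.41058148,  0.40161419]), 'moment': array([-0.0339056 ,  0.04858882, -0.06711001]), 'opening': 1.003115738251294}
top {'fov_y': 53.47361946181829, 'cx': 274.2800060353776, 'cy': 214.15821423708783, 'xyz': array([ 0.49653365, -0.00715707,  1.42812088]), 'rotation': array([ 0.01722894, -0.02442659, -0.69926359,  0.71423871]), 'shot': 1}Traceback (most recent call last):
  File "<stdin>", line 8, in <module>
  File "h.py", line 14, in world
    return np.array(p["xyz"])+R@v
                              ~^~
ValueError: matmul: Input operand 1 has a mismatch in its core dimension 0, with gufunc signature (n?,k),(k,m?)->(n?,m?) (size 3 is different from 4)
```

```bash
sed -i 's/R=np.array(p\["rotation"\]);/R=RR(p)/; s/np.array(p\["rotation"\]).T/RR(p).T/' h.py
cat >> h.py <<'E'
from scipy.spatial.transform import Rotation
def RR(p): return Rotation.from_quat(p["rotation"]).as_matrix()
E
python3 - <<'E'
from h import *
for n in ["top","side"]:
    p=read_camera(n); save(p,n+"0.png",s=1.4)
    print(n,{k:v for k,v in p.items() if k not in("image","range_z")})
    for q in ["cup","disc","left_clamp","right_clamp","left_grip","right_grip","left_head","right_head","tumbler"]:
        for d in search_frame(p,q)[:3]:
            r,c=d["location"]; print(q,round(d["conf"],2),round(r),round(c),world(p,r,c).round(3))
E
```

```text
top {'fov_y': 53.47361946181829, 'cx': 274.2800060353776, 'cy': 214.15821423708783, 'xyz': array([ 0.49653365, -0.00715707,  1.42812088]), 'rotation': array([ 0.01722894, -0.02442659, -0.69926359,  0.71423871]), 'shot': 2}
cup 0.87 157 285 [ 0.779 -0.055  0.005]
cup 0.83 178 319 [ 0.707 -0.17   0.018]
cup 0.75 184 359 [ 0.692 -0.309  0.005]
disc 0.77 180 215 [0.688 0.18  0.043]
left_clamp 0.95 217 210 [0.566 0.196 0.028]
left_clamp 0.47 214 324 [ 0.582 -0.187  0.029]
right_clamp 0.72 214 323 [ 0.582 -0.186  0.029]
right_clamp 0.45 177 212 [0.699 0.189 0.043]
left_grip 0.69 225 208 [0.536 0.183 0.139]
right_grip 0.43 208 322 [ 0.602 -0.175  0.067]
left_head 0.76 204 212 [0.607 0.183 0.067]
left_head 0.72 196 323 [ 0.64  -0.178  0.066]
right_head 0.75 209 323 [ 0.6   -0.182  0.046]
tumbler 0.75 186 265 [0.678 0.012 0.003]
tumbler 0.58 178 321 [ 0.707 -0.176  0.02 ]
tumbler 0.31 216 324 [ 0.577 -0.186  0.029]
side {'fov_y': 57.38719390173379, 'cx': 278.4416713643045, 'cy': 209.81449872542547, 'xyz': array([0.18971985, 0.50795615, 0.91448854]), 'rotation': array([-0.11216082,  0.32008945,  0.89347706, -0.29438313]), 'shot': 3}
cup 0.79 179 279 [ 0.686 -0.145  0.072]
cup 0.79 173 340 [ 0.568 -0.318  0.026]
cup 0.63 162 310 [ 0.657 -0.268  0.065]
disc 0.74 259 200 [0.7   0.195 0.04 ]
disc 0.62 190 305 [ 0.6   -0.16   0.066]
left_clamp 0.79 283 240 [0.545 0.204 0.088]
left_clamp 0.56 276 249 [0.531 0.184 0.105]
right_clamp 0.65 197 319 [ 0.551 -0.16   0.066]
right_clamp 0.6 371 138 [0.625 0.485 0.002]
left_grip 0.63 275 246 [0.532 0.193 0.122]
left_head 0.96 276 222 [0.606 0.206 0.062]
left_head 0.51 170 397 [ 0.417 -0.398  0.064]
left_head 0.15 258 321 [ 0.444 -0.013  0.017]
right_head 0.6 188 305 [ 0.602 -0.163  0.07 ]
tumbler 0.74 170 397 [ 0.416 -0.396  0.069]
tumbler 0.71 216 252 [0.647 0.031 0.096]
```

View pics/top0.png

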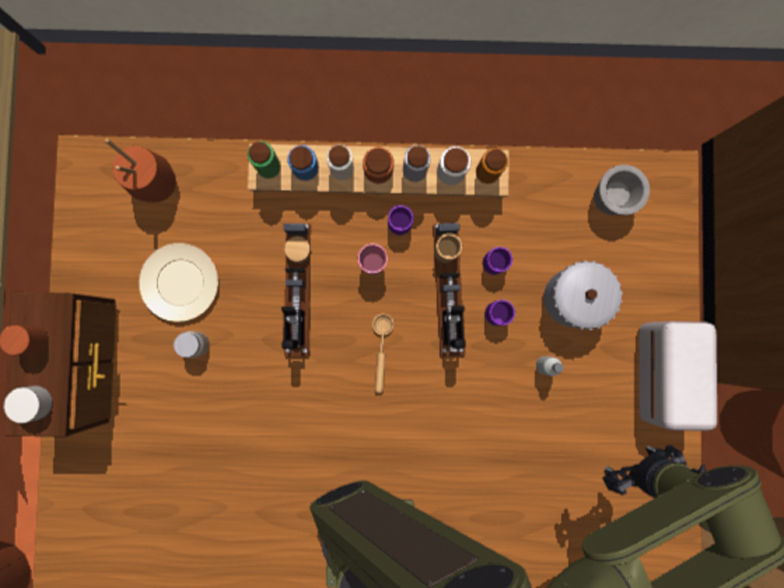

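View pics/side0.png

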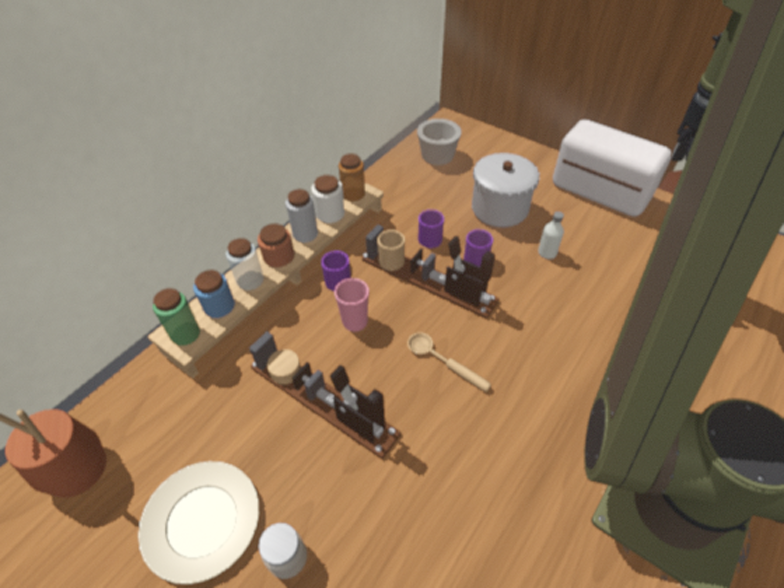

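```bash
python3 - <<'E'
from h import *
p=read_camera("top"); save(p,"tc.png",(150,265,285,375),6)
C=cloud(p); np.save("top.npy",C)
q=read_camera("side"); save(q,"sc.png",(150,235,250,365),6)
D=cloud(q); np.save("side.npy",D)
for nm,C in(("top",C),("side",D)):
  P=C.reshape(-1,3); m=(P[:,0]>.4)&(P[:,0]<.8)&(P[:,1]>-.25)&(P[:,1]<-.11)&(P[:,2]>.025)&(P[:,2]<.2); P=P[m]
  print(nm,len(P))
  for z0,z1 in((.025,.06),(.06,.075),(.075,.085),(.085,.1),(.1,.13),(.13,.15),(.15,.17)):
    s=P[(P[:,2]>z0)&(P[:,2]<z1)]
    if len(s): print(z0,z1,len(s),"min",s.min(0).round(3),"max",s.max(0).round(3),"med",np.median(s,0).round(3))
E
```

```text
top 870
0.025 0.06 278 min [ 0.459 -0.2    0.025] max [ 0.756 -0.139  0.06 ] med [ 0.593 -0.178  0.038]
0.06 0.075 156 min [ 0.476 -0.199  0.06 ] max [ 0.758 -0.138  0.075] med [ 0.637 -0.176  0.069]
0.075 0.085 183 min [ 0.483 -0.199  0.075] max [ 0.758 -0.14   0.085] med [ 0.723 -0.169  0.08 ]
0.085 0.1 108 min [ 0.474 -0.204  0.085] max [ 0.68  -0.156  0.099] med [ 0.518 -0.172  0.09 ]
0.1 0.13 28 min [ 0.471 -0.195  0.101] max [ 0.549 -0.167  0.13 ] med [ 0.541 -0.176  0.121]
0.13 0.15 38 min [ 0.468 -0.198  0.131] max [ 0.561 -0.166  0.15 ] med [ 0.546 -0.179  0.145]
0.15 0.17 79 min [ 0.469 -0.198  0.15 ] max [ 0.561 -0.168  0.16 ] med [ 0.487 -0.185  0.154]
side 1870
0.025 0.06 743 min [ 0.459 -0.204  0.025] max [ 0.757 -0.137  0.06 ] med [ 0.604 -0.165  0.041]
0.06 0.075 391 min [ 0.474 -0.2    0.06 ] max [ 0.758 -0.137  0.075] med [ 0.636 -0.167  0.068]
0.075 0.085 272 min [ 0.469 -0.2    0.075] max [ 0.761 -0.136  0.085] med [ 0.684 -0.167  0.079]
0.085 0.1 165 min [ 0.467 -0.203  0.085] max [ 0.555 -0.162  0.1  ] med [ 0.515 -0.174  0.09 ]
0.1 0.13 117 min [ 0.467 -0.196  0.1  ] max [ 0.554 -0.166  0.13 ] med [ 0.483 -0.175  0.117]
0.13 0.15 96 min [ 0.467 -0.197  0.13 ] max [ 0.559 -0.166  0.15 ] med [ 0.487 -0.176  0.14 ]
0.15 0.17 86 min [ 0.468 -0.199  0.15 ] max [ 0.562 -0.166  0.157] med [ 0.485 -0.183  0.153]
```

View pics/tc.png

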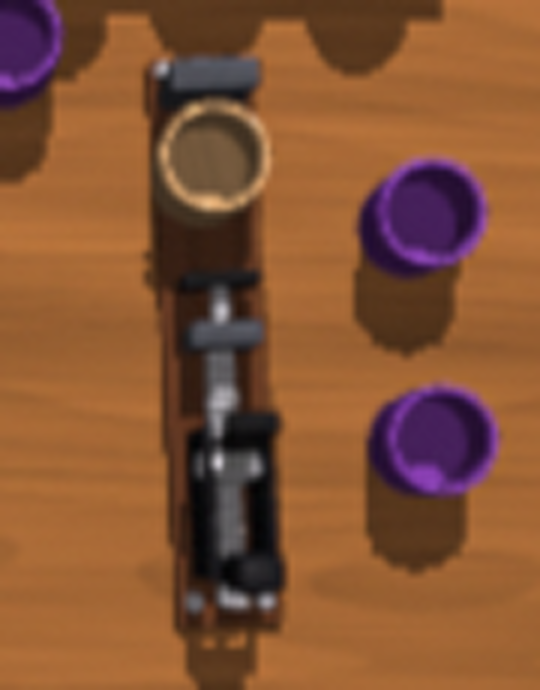

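View pics/sc.png

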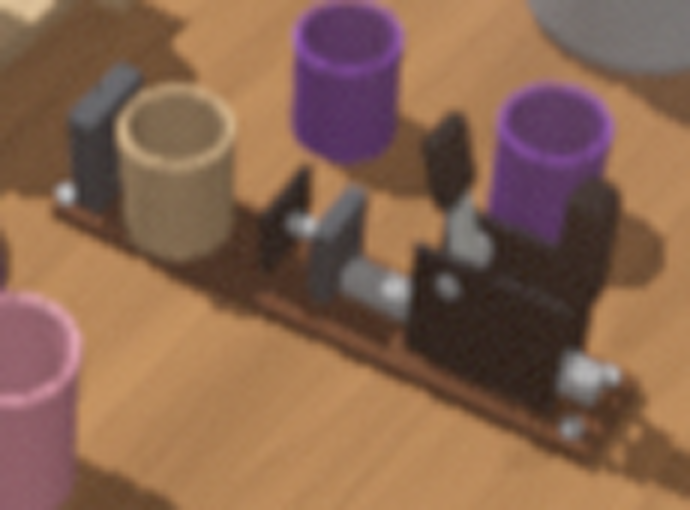

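```bash
python3 - <<'E'
from h import *
for f in("top","side"):
  P=np.load(f+".npy").reshape(-1,3); m=(P[:,0]>.4)&(P[:,0]<.8)&(P[:,1]>-.25)&(P[:,1]<-.11); P=P[m]
  def b(n,x0,x1,z0,z1):
    s=P[(P[:,0]>x0)&(P[:,0]<x1)&(P[:,2]>z0)&(P[:,2]<z1)]
    if len(s): print(f,n,len(s),"pc2/98",np.percentile(s,2,0).round(4),np.percentile(s,98,0).round(4),"mean",s.mean(0).round(4))
  b("post",.45,.51,.148,.165); b("jawtop",.73,.78,.07,.09); b("body",.47,.56,.086,.096); b("grip",.52,.58,.11,.165);b("gripend",.53,.58,.145,.165); b("head",.6,.65,.062,.078);b("pad",.645,.68,.05,.08)
  b("cup",.66,.735,.065,.08)
  b("base",.44,.8,.008,.016)
E
```

```text
top post 52 pc2/98 [ 0.4689 -0.1981  0.1485] [ 0.4902 -0.1738  0.1576] mean [ 0.4794 -0.1865  0.1529]
top jawtop 101 pc2/98 [ 0.7304 -0.1923  0.0707] [ 0.7579 -0.1435  0.0837] mean [ 0.7471 -0.1676  0.0781]
top body 91 pc2/98 [ 0.4791 -0.204   0.0865] [ 0.5535 -0.1638  0.0949] mean [ 0.516  -0.1804  0.0904]
top grip 67 pc2/98 [ 0.5429 -0.1937  0.1196] [ 0.5607 -0.1666  0.1594] mean [ 0.5517 -0.1799  0.1446]
top gripend 40 pc2/98 [ 0.5504 -0.1935  0.148 ] [ 0.5607 -0.1666  0.1595] mean [ 0.5555 -0.18    0.1539]
top head 80 pc2/98 [ 0.6034 -0.1955  0.0634] [ 0.6439 -0.1576  0.0726] mean [ 0.6214 -0.1772  0.0684]
top pad 17 pc2/98 [ 0.6747 -0.1836  0.0506] [ 0.6792 -0.1526  0.0784] mean [ 0.6767 -0.1663  0.066 ]
top cup 60 pc2/98 [ 0.6749 -0.196   0.0652] [ 0.7339 -0.1405  0.0798] mean [ 0.7029 -0.1701  0.0749]
top base 514 pc2/98 [ 0.4487 -0.2075  0.0082] [ 0.7474 -0.1404  0.0157] mean [ 0.5965 -0.1723  0.0116]
side post 56 pc2/98 [ 0.4672 -0.1979  0.1484] [ 0.4881 -0.1718  0.1558] mean [ 0.4775 -0.1835  0.1525]
side jawtop 89 pc2/98 [ 0.7303 -0.1892  0.0704] [ 0.7583 -0.1422  0.0817] mean [ 0.7464 -0.1654  0.0772]
side body 132 pc2/98 [ 0.4737 -0.2022  0.0863] [ 0.5511 -0.1622  0.0947] mean [ 0.5163 -0.178   0.0897]
side grip 120 pc2/98 [ 0.5415 -0.1934  0.1129] [ 0.5606 -0.1658  0.1563] mean [ 0.5497 -0.1771  0.1386]
side gripend 47 pc2/98 [ 0.5487 -0.1927  0.1459] [ 0.5622 -0.1657  0.157 ] mean [ 0.5543 -0.1782  0.1522]
side head 87 pc2/98 [ 0.6015 -0.1966  0.0622] [ 0.6421 -0.1536  0.0723] mean [ 0.619  -0.1744  0.0677]
side pad 42 pc2/98 [ 0.6732 -0.1764  0.0512] [ 0.6796 -0.1511  0.0798] mean [ 0.6759 -0.1635  0.0659]
side cup 134 pc2/98 [ 0.6741 -0.1961  0.0659] [ 0.7303 -0.1373  0.0798] mean [ 0.7023 -0.1667  0.0732]
side base 588 pc2/98 [ 0.4488 -0.2108  0.0081] [ 0.756  -0.1397  0.0148] mean [ 0.5847 -0.1653  0.0109]
```

Bamboo-coloured cup: right clamp (top px row 176, col 320; close crop confirms). Look-alikes are the purple cups at (157,285), (184,359) and (223,358), the pink tumbler (186,265), and the disc in the left clamp (180,215). I choose the right clamp: pivot about (0.537, -0.181), yaw about 0.068.

Call:
{"api": "step_arm", "payload": {"increments": [[[0,0,25,0,0,0,0],[10,10,30,0,0,-0.03,0],[24,25,5,0,0,-0.03,0],[24,25,0,0,0,-0.03,0],[24,25,0,0,0,-0.03,0]]], "newtons": 40}}

```text
time_s: 1.7
tcp_pos: [0.3358, -0.4308, 0.2523]
eef_rot: [0.815, -0.58, 0.001, 0.0]
contact_force: [1.3, 0.2, 0.0]
opening: 0.145
```

Call:
{"api": "step_arm", "payload": {"increments": [[[24,25,0,0,0,-0.03,0],[24,25,0,0,0,-0.03,0],[24,25,0,0,0,-0.03,0],[24,25,0,0,0,-0.03,0],[24,25,0,0,0,-0.03,0]]]}}

```text
time_s: 2.2
tcp_pos: [0.4559, -0.3052, 0.2518]
eef_rot: [0.769, -0.639, 0.0, 0.0]
contact_force: [-0.2, -0.5, -0.0]
opening: 0.003
```

Call:
{"api": "step_arm", "payload": {"increments": [[[24,25,0,0,0,-0.03,0],[24,25,0,0,0,-0.03,0],[24,25,0,0,0,-0.03,0],[24,24,0,0,0,-0.028,0],[24,24,0,0,0,0,0]]]}}

```text
time_s: 2.7
tcp_pos: [0.5759, -0.1821, 0.2517]
eef_rot: [0.731, -0.683, 0.0, 0.0]
contact_force: [0.8, -0.1, -0.1]
opening: 0.002
```

```bash
python3 - <<'E'
from h import *
ims=[]
for n in ["wrist","side","top"]:
    p=read_camera(n); save(p,n+"1.png"); 
    np.save(n+"1.npy",cloud(p))
    print(p["xyz"].round(3))
E
python3 -c "
import cv2,numpy as np
a=[cv2.imread('pics/%s1.png'%n) for n in('wrist','side','top')]
b=cv2.resize(a[1][130:260,220:400],(360,260));c=cv2.resize(a[2][140:270,250:430],(360,260))
cv2.imwrite('pics/m1.png',np.vstack([np.hstack([b,c]),cv2.resize(a[0],(720,540))[:, :]])[:800])"
```

```text
[ 0.648 -0.178  0.433]
[0.19  0.508 0.914]
[ 0.497 -0.007  1.428]
```

View pics/wrist1.png

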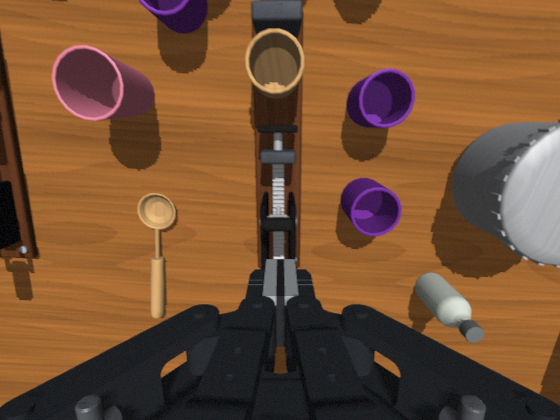

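View pics/m1.png

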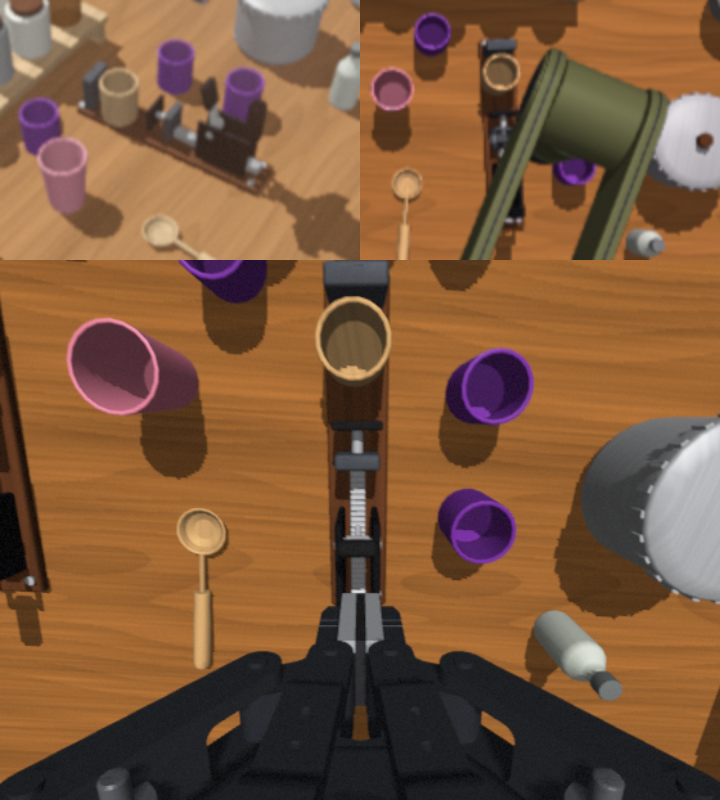

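```bash
cat >> h.py <<'E'
O=np.array([.537,-.1812]); YAW=.068
def local(C):
    c,s=np.cos(YAW),np.sin(YAW); d=C[...,:2]-O
    return np.stack([c*d[...,0]+s*d[...,1],-s*d[...,0]+c*d[...,1],C[...,2]],-1)
E
python3 - <<'E'
from h import *
for n in("wrist","side"):
  L=local(np.load(n+"1.npy")).reshape(-1,3)
  m=(abs(L[:,1]+.0)<.05)&(L[:,0]>-.1)&(L[:,0]<.25)
  L=L[m]
  def b(nm,x0,x1,z0,z1):
    s=L[(L[:,0]>x0)&(L[:,0]<x1)&(L[:,2]>z0)&(L[:,2]<z1)]*1000
    if len(s): print(n,nm,len(s),np.percentile(s,3,0).round(1),np.percentile(s,97,0).round(1),"med",np.median(s,0).round(1))
  b("headtop",.06,.1,.066,.075);b("padtop",.095,.13,.062,.075);b("cup",.13,.2,.076,.09);b("cuprim",.13,.2,.07,.09);b("jaw",.195,.24,.074,.09);b("post",-.08,-.04,.15,.165);b("grip",-.01,.05,.148,.165)
E
```

```text
wrist headtop 450 [ 66.2 -20.9  67.5] [79.6 15.9 71.6] med [73.2 -2.5 70. ]
wrist padtop 278 [101.1 -22.8  66.7] [107.4  17.7  69.9] med [104.3  -2.   68.3]
wrist cup 855 [140.7 -28.1  77.3] [197.   27.9  82.8] med [172.6   0.5  81.1]
wrist cuprim 972 [140.6 -27.5  71.3] [196.6  27.7  82.8] med [176.1   0.5  81. ]
wrist jaw 1181 [196.4 -25.2  75.7] [222.5  20.8  81.4] med [213.2  -1.5  79.2]
wrist grip 402 [ 16.  -15.9 151.6] [ 26.5  11.3 156.9] med [ 22.1  -2.3 155.3]
side headtop 54 [ 64.5 -17.4  66. ] [99.6 18.9 72.2] med [71.4  2.2 69. ]
side padtop 35 [ 98.4 -19.4  62.8] [106.1  21.9  69.8] med [101.2   4.2  66.7]
side cup 84 [138.3 -26.2  76.3] [194.6  30.8  83. ] med [167.9   3.1  79.3]
side cuprim 131 [138.2 -25.8  70.4] [194.1  31.   82.5] med [167.9   3.7  78. ]
side jaw 73 [196.9 -23.5  74.4] [221.8  23.9  81.9] med [ 2.108e+02 -1.000e-01  7.850e+01]
side post 44 [-67.7 -12.7 150.3] [-49.8   9.9 155.4] med [-58.6  -0.  153.1]
side grip 40 [ 12.5 -12.6 148.5] [ 24.7  13.7 157.3] med [ 18.1   3.2 154.1]
```

Call:
{"api": "step_arm", "payload": {"increments": [[[0,0,-20,0,0,0,0],[0,0,-30,0,0,0,0],[0,0,-30,0,0,0,0],[0,0,-25,0,0,0,0],[0,0,-15,0,0,0,0]]]}}

```text
time_s: 3.35
tcp_pos: [0.5726, -0.1839, 0.1295]
eef_rot: [0.73, -0.683, -0.002, 0.001]
contact_force: [0.5, -0.3, -1.2]
opening: 0.004
```

```bash
python3 - <<'E'
from h import *
s=read_state();print(s["tcp_pos"],s["contact_force"],s["time_s"], local(s["tcp_pos"]))
p=read_camera("side"); save(p,"s2.png",(140,240,240,380),5)
E
```

```text
[ 0.57264089 -0.18386925  0.12947651] [ 0.53969773 -0.25877039 -1.16596247] 3.35 [ 0.03537715 -0.00508479  0.12947651]
```

View pics/s2.png

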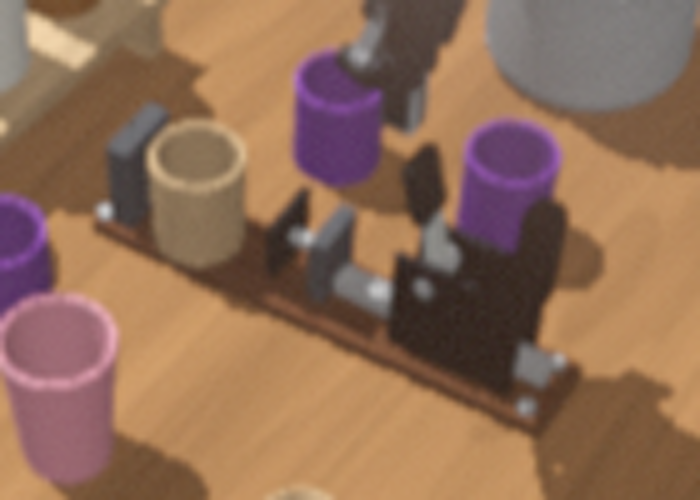

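```bash
cat >> h.py <<'E'
def proj(p,X):
    H=420; f=H/2/np.tan(np.radians(p["fov_y"])/2)
    v=RR(p).T@(np.array(X)-p["xyz"]); return p["cy"]-v[1]/-v[2]*f, p["cx"]+v[0]/-v[2]*f
E
python3 - <<'E'
from h import *
s=read_state();print(s["time_s"],s["tcp_pos"])
p=read_camera("side"); r,c=proj(p,s["tcp_pos"]); print("crop px",(c-240)*5,(r-140)*5)
r,c=proj(p,[.555,-.18,.156]); print("gripend crop px",(c-240)*5,(r-140)*5)
C=cloud(p); 
print(world(p,140+120/5,240+405/5).round(3),world(p,140+100/5,240+400/5).round(3))
q=read_camera("wrist"); save(q,"w2.png")
E
```

```text
3.4 [ 0.5714371  -0.18337598  0.12750844]
crop px 395.1071714180705 173.36924094752405
gripend crop px 420.097482068887 153.07333545114858
[ 0.563 -0.174  0.182] [ 0.558 -0.156  0.213]
```

View pics/w2.png

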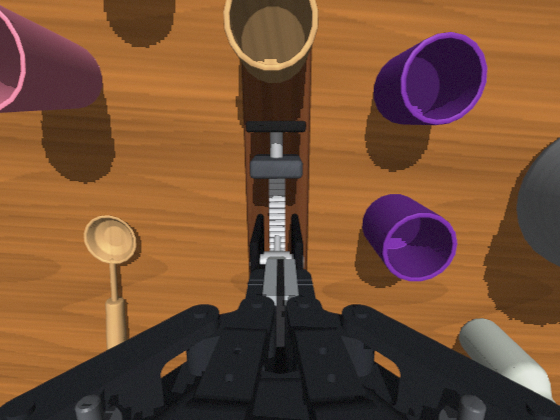

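```bash
python3 - <<'E'
from h import *
p=read_camera("side"); save(p,"s3.png",(140,240,240,380),5); print(read_state()["tcp_pos"], read_state()["contact_force"])
E
```

```text
[ 0.57464413 -0.18412529  0.1319786 ] [-0.48532062 -0.67058878 -0.14004668]
```

View pics/s3.png

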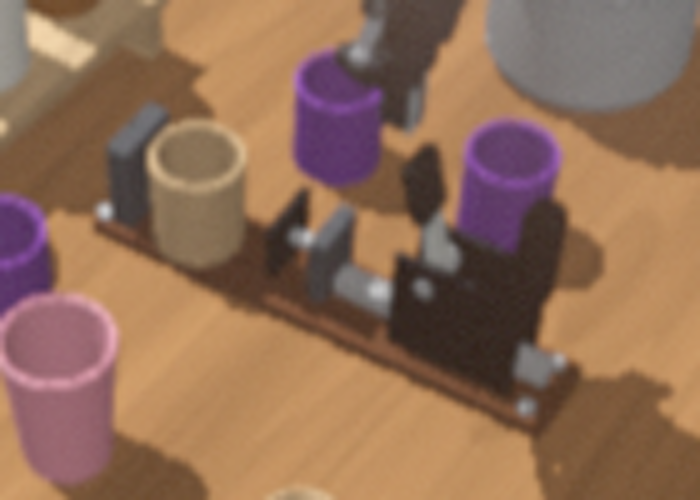

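```bash
python3 - <<'E'
from h import *
q=read_camera("wrist"); s=read_state(); print(s["q"].round(3),s["tcp_pos"],s["opening"],q["xyz"])
R=Rotation.from_quat(s["eef_rot"]).as_matrix()
for d in(0,-.02,-.04,-.05):
  print(d,proj(q,s["tcp_pos"]+R@[0,0,d]))
for r in range(225,320,5): print(r,[tuple(world(q,r,c).round(3)) for c in(270,290)])
p=read_camera("side"); 
for r in range(152,185,2): print(r,[tuple(world(p,r,c).round(3)) for c in(318,320,322)])
E
```

```text
[-0.38   0.394  1.527 -0.     1.219  1.124] [ 0.57540387 -0.18424485  0.13272165] 0.0005884368714941559 [ 0.64637481 -0.18009388  0.31359417]
0 (np.float64(246.2115608121594), np.float64(279.27266086255116))
-0.02 (np.float64(259.8289282629245), np.float64(279.1391093842433))
-0.04 (np.float64(276.8117275895788), np.float64(278.9725516436167))
-0.05 (np.float64(286.98071839386046), np.float64(278.87281990326966))
225 [(np.float64(0.556), np.float64(-0.177), np.float64(0.033)), (np.float64(0.553), np.float64(-0.196), np.float64(0.019))]
230 [(np.float64(0.551), np.float64(-0.177), np.float64(0.033)), (np.float64(0.549), np.float64(-0.196), np.float64(0.02))]
235 [(np.float64(0.547), np.float64(-0.177), np.float64(0.033)), (np.float64(0.544), np.float64(-0.196), np.float64(0.021))]
240 [(np.float64(0.542), np.float64(-0.178), np.float64(0.032)), (np.float64(0.539), np.float64(-0.197), np.float64(0.022))]
245 [(np.float64(0.537), np.float64(-0.178), np.float64(0.033)), (np.float64(0.534), np.float64(-0.197), np.float64(0.023))]
250 [(np.float64(0.532), np.float64(-0.178), np.float64(0.0
[... 4116 characters left out ...]
-0.282), np.float64(-0.002)), (np.float64(0.622), np.float64(-0.284), np.float64(0.0)), (np.float64(0.551), np.float64(-0.166), np.float64(0.141))]
180 [(np.float64(0.624), np.float64(-0.276), np.float64(-0.004)), (np.float64(0.618), np.float64(-0.278), np.float64(-0.002)), (np.float64(0.552), np.float64(-0.168), np.float64(0.13))]
182 [(np.float64(0.618), np.float64(-0.265), np.float64(-0.0)), (np.float64(0.613), np.float64(-0.27), np.float64(-0.002)), (np.float64(0.551), np.float64(-0.167), np.float64(0.124))]
184 [(np.float64(0.613), np.float64(-0.258), np.float64(-0.0)), (np.float64(0.607), np.float64(-0.261), np.float64(-0.0)), (np.float64(0.576), np.float64(-0.215), np.float64(0.059))]
```

Both cameras show the finger tip at z≈0.175, 43 mm higher than the reported TCP (0.132). I'll follow the cameras, move forward and lower in stages.

Call:
{"api": "step_arm", "payload": {"increments": [[[6,5,0,0,0,0,0],[0,0,-10,0,0,0,0],[0,0,-10,0,0,0,0],[0,0,0,0,0,0,0]]]}}

```text
time_s: 4.05
tcp_pos: [0.5795, -0.1775, 0.1096]
eef_rot: [0.731, -0.683, -0.002, 0.001]
contact_force: [0.3, -0.2, 0.1]
opening: 0.001
```

```bash
cat > tip.py <<'E'
from h import *
q=read_camera("wrist"); s=read_state(); L=local(cloud(q))
print("t",s["time_s"],"tcp local",local(s["tcp_pos"]).round(4),"f",s["contact_force"].round(1),"wristcam",q["xyz"].round(4))
# finger front: col 262..296
for c in(270,290):
    z=[(r,*(L[r,c]*1000).round(0)) for r in range(220,300,4)]
    k=[i for i in range(1,len(z)) if z[i][3]-z[i-1][3]>40]
    print(c,[z[i] for i in k],z[-1])
E
python3 tip.py; python3 -c "
from h import *
p=read_camera('side'); save(p,'s4.png',(140,240,240,380),5)"
```

```text
t 4.1 tcp local [0.043  0.0005 0.1102] f [ 0.1  0.2 -0.1] wristcam [ 0.6518 -0.1737  0.291 ]
270 [(260, np.float64(54.0), np.float64(5.0), np.float64(155.0))] (296, np.float64(54.0), np.float64(4.0), np.float64(186.0))
290 [(260, np.float64(54.0), np.float64(-5.0), np.float64(154.0))] (296, np.float64(54.0), np.float64(-4.0), np.float64(186.0))
```

View pics/s4.png

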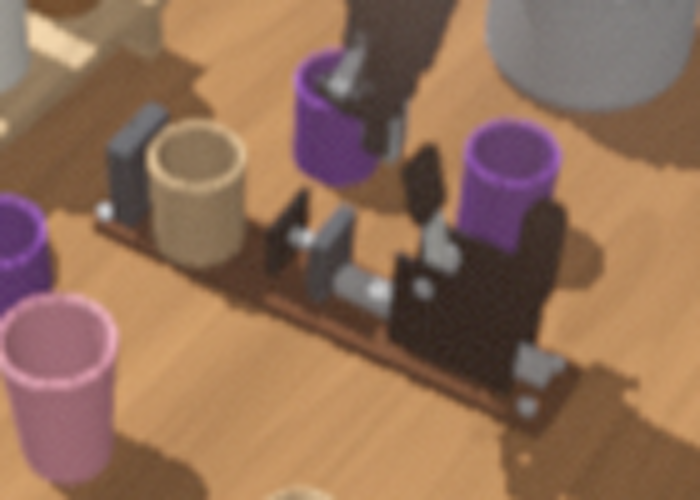

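Call:
{"api": "step_arm", "payload": {"increments": [[[0,0,-12,0,0,0,0],[0,0,-12,0,0,0,0],[0,0,0,0,0,0,0]]]}}

```text
time_s: 4.45
tcp_pos: [0.5792, -0.1777, 0.0852]
eef_rot: [0.731, -0.683, -0.002, 0.001]
contact_force: [-1.0, -0.1, 0.4]
opening: 0.0
```

```bash
python3 tip.py; python3 -c "
from h import *
p=read_camera('side'); save(p,'s5.png',(140,240,240,380),5)"
```

```text
t 4.5 tcp local [0.0429 0.0004 0.0861] f [-0.1 -0.6  0.5] wristcam [ 0.6516 -0.1739  0.2666]
270 [(260, np.float64(54.0), np.float64(5.0), np.float64(130.0))] (296, np.float64(54.0), np.float64(3.0), np.float64(162.0))
290 [(232, np.float64(115.0), np.float64(-1.0), np.float64(267.0)), (260, np.float64(54.0), np.float64(-5.0), np.float64(130.0))] (296, np.float64(53.0), np.float64(-4.0), np.float64(161.0))
```

View pics/s5.png

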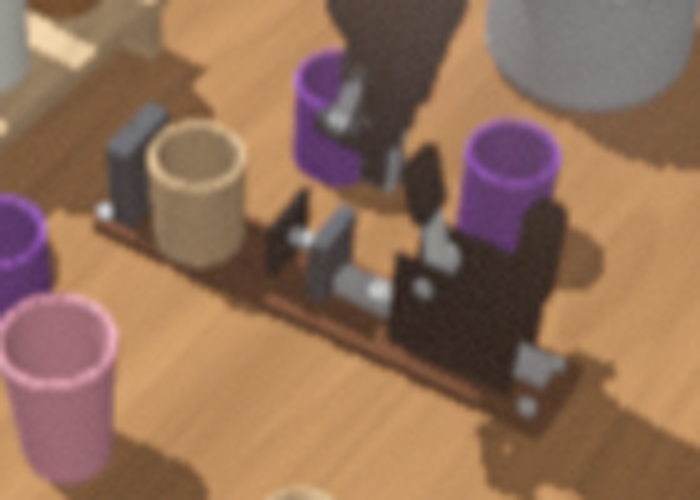

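Call:
{"api": "step_arm", "payload": {"increments": [[[-8,-0.5,0,0,0,0,0],[-8,-0.6,0,0,0,0,0],[-8,-0.5,0,0,0,0,0]]]}}

```text
time_s: 4.85
tcp_pos: [0.5618, -0.1805, 0.0904]
eef_rot: [0.73, -0.683, 0.004, -0.003]
contact_force: [6.2, 1.6, 5.8]
opening: 0.0
```

Call:
{"api": "step_arm", "payload": {"increments": [[[-7,-0.5,0,0,0,0,0],[-5,-0.3,0,0,0,0,0],[0,0,0,0,0,0,0]]]}}

```text
time_s: 5.15
tcp_pos: [0.5491, -0.1817, 0.0906]
eef_rot: [0.73, -0.683, 0.004, -0.003]
contact_force: [6.3, 1.8, 3.3]
opening: 0.002
```

```bash
python3 tip.py; cat > jaw.py <<'E'
import sys
from h import *
q=read_camera("wrist"); p=read_camera("side"); s=read_state()
print("t",s["time_s"],"tcp local",local(s["tcp_pos"]).round(4),"f",s["contact_force"].round(1))
for n,C in(("w",q),("s",p)):
  L=local(cloud(C)).reshape(-1,3)*1000
  L=L[(abs(L[:,1])<19)&(L[:,2]>64)&(L[:,2]<74)&(L[:,0]>55)&(L[:,0]<150)]
  h,e=np.histogram(L[:,0],bins=np.arange(55,151,3)); print(n,[(int(a),int(b)) for a,b in zip(e,h) if b])
i=sys.argv[1]; save(p,"s%s.png"%i,(140,240,240,380),3); save(q,"w%s.png"%i)
a=cv2.imread("pics/s%s.png"%i); b=cv2.imread("pics/w%s.png"%i)[:300,130:430]; cv2.imwrite("pics/j%s.png"%i,np.hstack([a,b]))
E
python3 jaw.py 6
```

```text
t 5.2 tcp local [ 0.0122 -0.0013  0.0906] f [5.8 1.3 4.7] wristcam [ 0.6189 -0.1772  0.273 ]
270 [(260, np.float64(23.0), np.float64(3.0), np.float64(136.0))] (296, np.float64(23.0), np.float64(2.0), np.float64(168.0))
290 [(260, np.float64(23.0), np.float64(-6.0), np.float64(135.0))] (296, np.float64(22.0), np.float64(-5.0), np.float64(168.0))
t 5.3 tcp local [ 0.0124 -0.0013  0.0906] f [4.6 1.2 4.1]
w [(73, 220), (76, 306), (79, 303), (82, 302), (85, 290), (106, 203), (109, 370), (112, 343), (115, 48), (136, 6), (139, 245), (142, 88), (145, 28)]
s [(70, 10), (73, 9), (76, 11), (79, 9), (82, 7), (85, 3), (103, 1), (106, 10), (109, 11), (112, 6), (136, 4), (139, 6), (142, 2), (145, 1)]
```

View pics/j6.png

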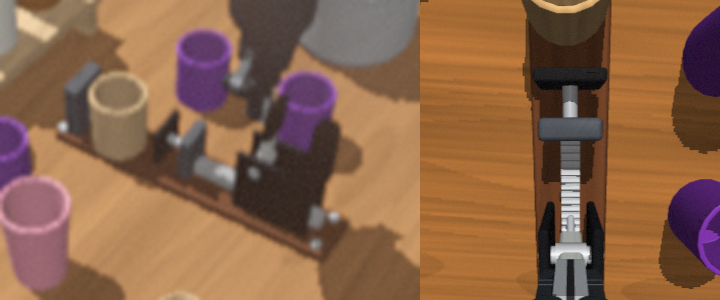

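Call:
{"api": "step_arm", "payload": {"increments": [[[9,0.6,-1,0,0,0,0],[9,0.6,-1,0,0,0,0],[9,0.6,-1,0,0,0,0],[7,0.5,0,0,0,0,0],[0,0,0,0,0,0,0]]]}}

```text
time_s: 5.8
tcp_pos: [0.5793, -0.1781, 0.0839]
eef_rot: [0.731, -0.683, -0.001, 0.0]
contact_force: [0.1, -0.1, 0.0]
opening: 0.003
```

Call:
{"api": "step_arm", "payload": {"increments": [[[-8,-0.5,0,0,0,0,0],[-9,-0.6,0,0,0,0,0],[-9,-0.6,0,0,0,0,0],[-9,-0.6,0,0,0,0,0],[-2,-0.1,0,0,0,0,0]]]}}

```text
time_s: 6.3
tcp_pos: [0.5443, -0.1814, 0.0866]
eef_rot: [0.73, -0.683, 0.003, -0.002]
contact_force: [6.6, 0.9, 4.0]
opening: 0.001
```

Call:
{"api": "step_arm", "payload": {"increments": [[[0,0,0,0,0,0,0]]]}}

```text
time_s: 6.4
tcp_pos: [0.5443, -0.1814, 0.0865]
eef_rot: [0.73, -0.683, 0.003, -0.002]
contact_force: [4.9, 0.6, 4.1]
opening: -0.001
```

```bash
python3 jaw.py 7
```

```text
t 6.5 tcp local [ 0.0075 -0.0007  0.0865] f [5.9 1.3 5.1]
w [(82, 299), (85, 321), (88, 366), (91, 320), (94, 241), (115, 298), (118, 407), (121, 376), (124, 2), (136, 10), (139, 291), (142, 37)]
s [(79, 7), (82, 10), (85, 11), (88, 9), (91, 7), (94, 2), (112, 3), (115, 12), (118, 11), (121, 2), (136, 5), (139, 6), (142, 3), (145, 1)]
```

View pics/j7.png

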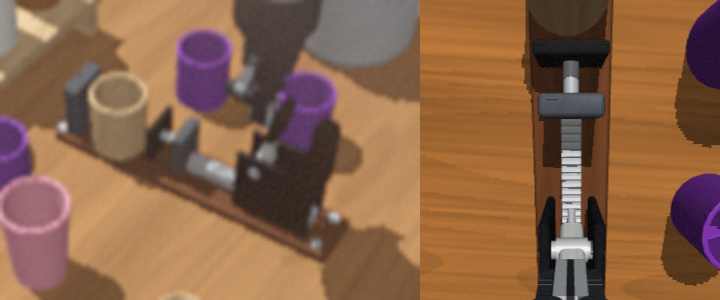

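Call:
{"api": "step_arm", "payload": {"increments": [[[9,0.6,0,0,0,0,0],[9,0.6,0,0,0,0,0],[9,0.6,0,0,0,0,0],[10,0.6,0,0,0,0,0],[0,0,0,0,0,0,0]]]}}

```text
time_s: 7.0
tcp_pos: [0.5799, -0.1782, 0.084]
eef_rot: [0.731, -0.682, -0.0, 0.0]
contact_force: [-0.1, 0.6, -0.4]
opening: 0.004
```

Call:
{"api": "step_arm", "payload": {"increments": [[[-8,-0.5,0,0,0,0,0],[-9,-0.6,0,0,0,0,0],[-9,-0.6,0,0,0,0,0],[-9,-0.6,0,0,0,0,0],[-2,-0.1,0,0,0,0,0]]]}}

```text
time_s: 7.5
tcp_pos: [0.5443, -0.1814, 0.0866]
eef_rot: [0.73, -0.683, 0.003, -0.002]
contact_force: [6.2, 0.7, 2.5]
opening: 0.003
```

Call:
{"api": "step_arm", "payload": {"increments": [[[9,0.6,0,0,0,0,0],[9,0.6,0,0,0,0,0],[9,0.6,0,0,0,0,0],[10,0.6,0,0,0,0,0],[0,0,0,0,0,0,0]]]}}

```text
time_s: 8.0
tcp_pos: [0.58, -0.1781, 0.0839]
eef_rot: [0.731, -0.682, -0.0, 0.0]
contact_force: [0.3, -0.1, 0.4]
opening: -0.0
```

Call:
{"api": "step_arm", "payload": {"increments": [[[-8,-0.5,0,0,0,0,0],[-9,-0.6,0,0,0,0,0],[-9,-0.6,0,0,0,0,0],[-9,-0.6,0,0,0,0,0],[-2,-0.1,0,0,0,0,0]]]}}

```text
time_s: 8.5
tcp_pos: [0.5444, -0.1814, 0.0866]
eef_rot: [0.73, -0.683, 0.003, -0.002]
contact_force: [6.6, 0.7, 3.6]
opening: 0.001
```

```bash
python3 jaw.py 8
```

```text
t 8.6 tcp local [ 0.0074 -0.0007  0.0865] f [5.5 2.1 4.1]
w [(97, 3), (100, 422), (103, 376), (106, 350), (109, 367), (112, 195), (133, 514), (136, 425), (139, 309), (142, 146)]
s [(97, 5), (100, 11), (103, 12), (106, 7), (109, 9), (130, 8), (133, 10), (136, 8), (139, 5), (142, 4), (145, 2)]
```

View pics/j8.png

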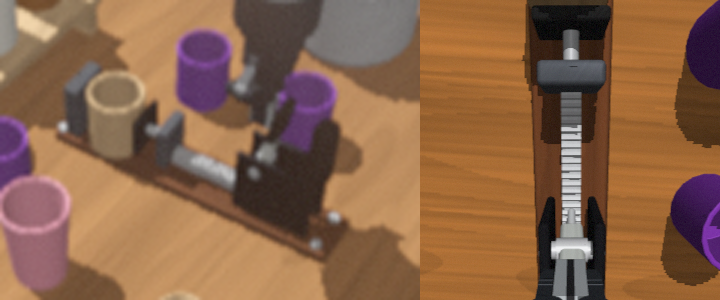

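Call:
{"api": "step_arm", "payload": {"increments": [[[9,0.6,0,0,0,0,0],[9,0.6,0,0,0,0,0],[9,0.6,0,0,0,0,0],[10,0.6,0,0,0,0,0],[0,0,0,0,0,0,0]]]}}

```text
time_s: 9.1
tcp_pos: [0.5799, -0.1781, 0.0839]
eef_rot: [0.731, -0.682, -0.001, 0.0]
contact_force: [0.1, -0.7, 0.3]
opening: 0.0
```

Call:
{"api": "step_arm", "payload": {"increments": [[[-8,-0.5,0,0,0,0,0],[-9,-0.6,0,0,0,0,0],[-9,-0.6,0,0,0,0,0],[-9,-0.6,0,0,0,0,0],[-2,-0.1,0,0,0,0,0]]]}}

```text
time_s: 9.6
tcp_pos: [0.545, -0.1814, 0.0868]
eef_rot: [0.73, -0.683, 0.004, -0.002]
contact_force: [8.1, 1.4, 4.2]
opening: -0.001
```

```bash
python3 jaw.py 9
```

```text
t 9.7 tcp local [ 0.008  -0.0007  0.0867] f [6.3 0.5 4.6]
w [(106, 230), (109, 384), (112, 375), (115, 375), (118, 354), (121, 62), (136, 373), (139, 449), (142, 317)]
s [(106, 16), (109, 8), (112, 9), (115, 7), (118, 7), (133, 3), (136, 11), (139, 9), (142, 8), (145, 5)]
```

View pics/j9.png

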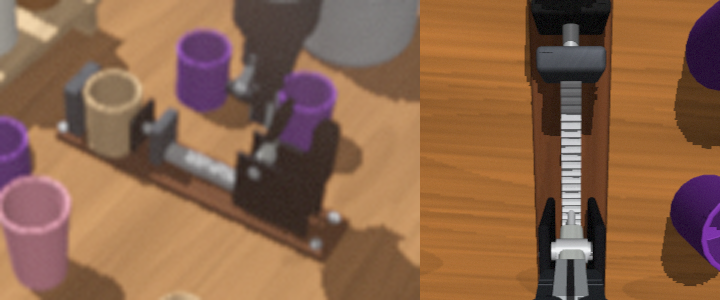

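```bash
cat > sep.py <<'E'
from h import *
q=read_camera("wrist"); L=local(cloud(q)).reshape(-1,3)*1000
L=L[(abs(L[:,1])<19)&(L[:,2]>66)&(L[:,2]<75)]
s=np.sort(L[(L[:,0]>60)&(L[:,0]<148),0]); g=np.argmax(np.diff(s)*((s[1:]>90)|1)); 
gaps=np.where(np.diff(s)>3)[0]; 
segs=np.split(s,gaps+1)
for a in segs:
  if len(a)>30: print(len(a),np.percentile(a,[2,50,98]).round(1))
E
python3 sep.py
python3 - <<'E'
from h import *
L=local(np.load("wrist1.npy")).reshape(-1,3)*1000
L=L[(abs(L[:,1])<19)&(L[:,2]>66)&(L[:,2]<75)]
s=np.sort(L[(L[:,0]>60)&(L[:,0]<135),0])
for a in np.split(s,np.where(np.diff(s)>3)[0]+1):
  if len(a)>30: print("initial",len(a),np.percentile(a,[2,50,98]).round(1))
E
```

```text
1728 [108.  114.5 121.1]
1029 [137.5 140.6 144.1]
initial 418 [66.2 73.2 79.6]
initial 245 [101.1 104.3 107.4]
```

Call:
{"api": "step_arm", "payload": {"increments": [[[9,0.6,0,0,0,0,0],[9,0.6,0,0,0,0,0],[9,0.6,0,0,0,0,0],[10,0.6,0,0,0,0,0],[0,0,0,0,0,0,0]]]}}

```text
time_s: 10.25
tcp_pos: [0.5797, -0.1781, 0.0839]
eef_rot: [0.731, -0.683, -0.001, 0.0]
contact_force: [-0.1, 1.1, 0.0]
opening: -0.001
```

```bash
python3 sep.py
```

```text
1546 [108.3 115.1 121.8]
1150 [137.6 141.6 147.3]
```

Call:
{"api": "step_arm", "payload": {"increments": [[[-8,-0.5,0,0,0,0,0],[-9,-0.6,0,0,0,0,0],[-7,-0.5,0,0,0,0,0],[-4,-0.3,0,0,0,0,0],[0,0,0,0,0,0,0]]]}}

```text
time_s: 10.8
tcp_pos: [0.5547, -0.1806, 0.0872]
eef_rot: [0.73, -0.683, 0.004, -0.003]
contact_force: [7.4, 2.9, 6.7]
opening: 0.003
```

```bash
python3 sep.py; python3 jaw.py 10
```

```text
1658 [112.  118.4 125. ]
1286 [137.8 141.9 147.6]
t 10.95 tcp local [ 0.0179 -0.0007  0.0871] f [7.7 2.2 6.2]
w [(109, 71), (112, 403), (115, 351), (118, 371), (121, 368), (124, 138), (136, 301), (139, 423), (142, 397), (145, 255)]
s [(106, 1), (109, 9), (112, 11), (115, 8), (118, 9), (121, 7), (133, 1), (136, 9), (139, 8), (142, 9), (145, 4)]
```

View pics/j10.png

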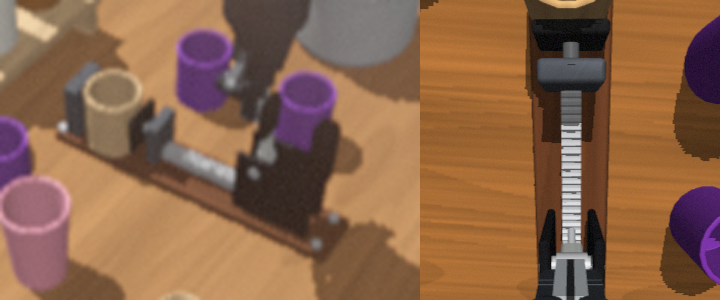

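Call:
{"api": "step_arm", "payload": {"increments": [[[-3,-0.2,0,0,0,0,0],[-3,-0.2,0,0,0,0,0],[0,0,0,0,0,0,0],[0,0,0,0,0,0,0]]]}}

```text
time_s: 11.35
tcp_pos: [0.5505, -0.181, 0.0874]
eef_rot: [0.73, -0.683, 0.005, -0.004]
contact_force: [9.5, 2.9, 4.1]
opening: -0.002
```

```bash
python3 sep.py; python3 jaw.py 11; python3 -c "
from h import *
p=read_camera('side'); save(p,'s12.png',(140,240,240,380),5)"
```

```text
1729 [112.8 119.2 126.1]
1359 [137.7 142.  147.5]
t 11.5 tcp local [ 0.0134 -0.0008  0.0874] f [8.5 3.2 5. ]
w [(112, 352), (115, 366), (118, 363), (121, 377), (124, 273), (127, 1), (136, 329), (139, 425), (142, 392), (145, 284)]
s [(109, 4), (112, 11), (115, 9), (118, 8), (121, 8), (124, 3), (136, 12), (139, 8), (142, 6), (145, 9)]
```

View pics/s12.png

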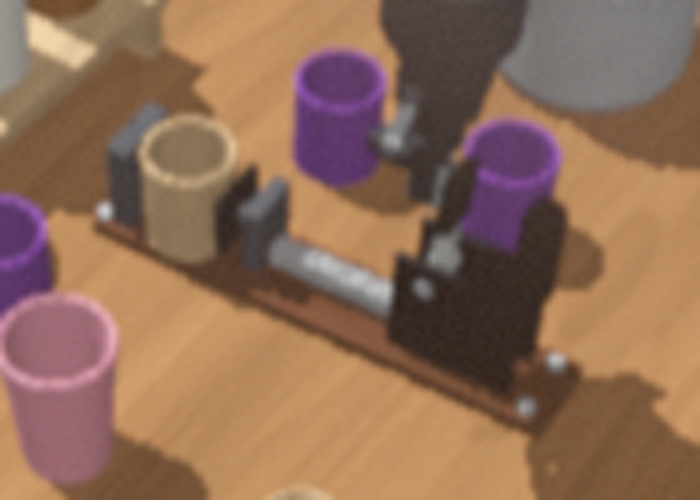

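View pics/j11.png

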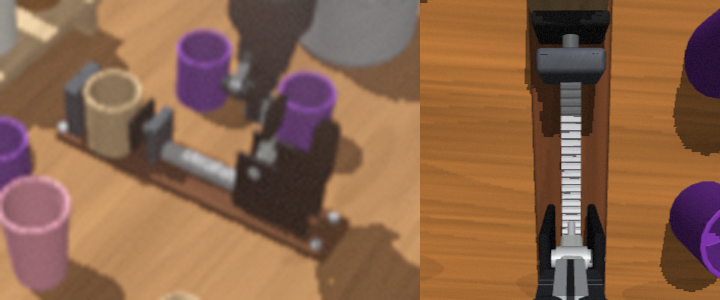

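Call:
{"api": "step_arm", "payload": {"increments": [[[-2,-0.1,0,0,0,0,0],[0,0,0,0,0,0,0],[0,0,0,0,0,0,0],[0,0,0,0,0,0,0]]]}}

```text
time_s: 11.95
tcp_pos: [0.5484, -0.1812, 0.0875]
eef_rot: [0.73, -0.683, 0.005, -0.004]
contact_force: [9.0, 3.6, 5.6]
opening: -0.0
```

```bash
python3 sep.py; python3 - <<'E'
from h import *
s=read_state(); print(s["time_s"],local(s["tcp_pos"]).round(4),s["contact_force"].round(1))
p=read_camera("side"); L=local(cloud(p)).reshape(-1,3)*1000
g=L[(abs(L[:,1])<16)&(L[:,0]>-35)&(L[:,0]<30)&(L[:,2]>100)&(L[:,2]<160)]
for z in range(100,160,8):
  a=g[(g[:,2]>=z)&(g[:,2]<z+8)]
  if len(a)>3: print(z,len(a),np.percentile(a[:,0],[5,50,95]).round(1))
E
```

```text
1721 [113.3 119.6 126.4]
1282 [137.6 141.7 147. ]
12.0 [ 0.0114 -0.0008  0.0874] [7.9 3.9 5.3]
100 9 [-8.8 -6.3  1. ]
116 9 [-11.8  -9.4  -0.9]
124 16 [-12.6  -9.4   6.4]
132 20 [-13.8  -5.6  15.7]
140 29 [-14.7   2.8  18.5]
148 37 [-15.1  -4.8  10.9]
156 25 [-13.6  -9.2   2. ]
```

```bash
python3 -c "
from plant import *
print(finish_job())"
```

```text
the job is handed in; nothing more can be done
None
```

The bamboo cup is gripped in the right-hand clamp, and I handed the job in at about 12 s with the trigger still held squeezed. I hooked the shut fingers over the front of that trigger and pumped five near-full strokes plus a final partial one. I touched nothing else.

**Last checks**
- **Cup:** it stands against the fixed jaw with the pad on it.
- **Pad:** the head-to-pad gap closed from 21.5 to 11.2 mm, so it is pressed in about 10 mm. Working from the head's travel gives about 9 mm instead. Both are near half way and well short of the 20 mm limit.
- **Trigger:** about 0.3 to 0.36 rad off rest, estimated from the lever's lean and the head's travel.
- **Forces:** about 10 N on the tool, steady.

**Disagreement:** both cameras showed the finger tips about 42 mm higher than the reported tool position. I set the fingers' height on the trigger by the cameras, and the grip on the trigger confirmed it.

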